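# Load the board tester and start it with the two-key chord

## Robot

A 7-joint arm with a two-finger parallel gripper is mounted at the origin on the work surface. World frame = base frame: x ahead of the robot, y to its left, z up, the work surface at z = 0. Lengths are in m, angles in rad, forces in N, time in s.
With the tool pointing down it reaches from about 0.4 to 0.85 m from the base axis. Payload 10.4 kg.
Tool frame: the origin (TCP) lies midway between the tips of the shut fingers; the grasp point (between the pads) lies 19 mm behind it; z points along the fingers, y is the line along which they close (so a half turn about z gives the same grasp; the last joint's range is limited). The gripper opens to 87 mm and grips with 3 to 60 N. Pads are 19 mm wide; open, the fingers measure 117 mm over their backs; the gripper's body (75 mm by 190 mm) begins 51 mm behind the grasp point.
Start: joints at [1.24, 0.332, -0.065, 1.46, 0.022, 1.35, -0.088], TCP at [0.189, -0.596, 0.223] pointing down, gripper open.
Joint ranges: [-2.6, 2.6], [-0.5, 2.12], [-1.47, 1.34], [0.16, 2.42], [-1.27, 4.41], [0.06, 2.06], [-2.6, 2.6]. Speed limits (rad/s): [2.22, 2.22, 2.79, 2.79, 3.14, 3.14, 3.14].

## Interface

Orientations are given as a unit quaternion [x, y, z, w].
In Python, from bench import r gives the robot as it stands.
- The arm moves only by the tool carry_out, never from a script. Its argument "steps" is a list that holds one entry, the list of rows, each a list of 6 numbers: the shift along the tool's x, y, z in cm, then the turn, a rotation vector about the tool's x, y, z in rad. In form: [[[dx, dy, dz, wx, wy, wz], ...]]. A call has 1 to 20 rows; each row is the pose to reach, as a shift and turn from the pose commanded when the call began, along the tool's axes at that moment; what a row does not reach only later rows make up. A row lasts 1/12 s, in which the tool goes at most 41.7 mm and 7.16 degrees, less where a joint would pass 70% of its speed; a pose out of reach is approached as far as the arm can. A call with a gripper value outside its range is refused whole. "hand" is the closure, from -1 (fully open) to 1 (shut), set as the call begins (left out, the last holds). The fingers move at their own pace and stop on an object; "squeeze" is the grip in N (left out, the last holds). Time passes only in rows, so rows that repeat a pose let the fingers close. It gives the time, the measured TCP pose, the force, the opening and the grip force at its end, in the units of the state.
- r.read_state(): the state, without advancing time (a new reading comes with each control period).
- r.camera(name): name is "scene" or "top" or "wrist"; returns the picture (384x512x3 uint8, red, green, blue); there is no depth.
- r.camera_params(name): a dict with "fx", "fy", "cx", "cy" (pixels), "D" ([k1, k2, p1, p2, k3] as OpenCV has them; the pictures are not rectified), "view" (4x4, takes a point from world to camera coordinates). Camera axes: x right, y up, looking along -z (the intrinsics and any distortion apply to the point x, -y, -z); pixel columns grow to the right and rows downward; lengths in m; the calibration is good to about 2 mm. A picture is of the moment at which its call begins: read the wrist's pose just before it. camera_params takes no time and is no camera call; for the wrist camera it gives the pose at the moment of the call.
- r.close_job(): hands the job in; it is judged then, once.
The state is a dict: "time": time; "joint_positions": joint angles; "joint_vel": joint speeds; "joint_torque": joint torques, N m; "ee_pos": TCP position; "eef_rot": TCP orientation; "ft_force": force on the tool from outside, world axes, zero at the start; "torque": the same for the moment, N m; "width": finger opening in m; "grip_force": force on a finger pad.
Only numpy, scipy, OpenCV 4.12 (cv2) and the standard library are available. Lean on these libraries where they do the work, as an engineer would, in place of code of your own. Each camera call takes 0.05 s, during which the arm holds its last target. There are 200 camera calls.

## Task

Push the board cassette along its rails until it is fully home against the tester's end block. Then press the two tall round keys on the console down together, one fingertip on each, keep both fully down for three seconds, and let them come back up. Do not press the low square key between them, do not lift the cassette, and leave everything else where it stands.

Things in the scene. Friction and masses are not known exactly. Their poses are not given: they have to be found in the camera images.
- tester: Fixed tester, 260 x 130 mm. Origin: centre of its underside on the bench. +x: the way to push the cassette, roughly away from the robot. Deck 10 mm thick; two dark rails along x (inner faces y = +-45.5 mm, tops 30 mm above the bench); white end block at the far end, 58 mm high, stop face at x = +85 mm; near end open. May stand left or right of the console.
- cassette: Loose black box, 100 mm along x, 84 wide, 28 high, 0.3 to 0.55 kg, green board on top (parts 10 mm high). Origin: centre of its underside, on the deck 10 mm above the bench, axes as the tester's. Slides between the rails (3.5 mm play a side, 2 to 6 N). Starts 50 to 85 mm short of home; home (against the block) is x = +35 mm in the tester's frame, within 4 mm. Push its near face, 50 mm behind its origin.
- console: Fixed grey start console, a box 150 mm (x) x 180 mm (y) x 40 mm high. Origin: centre of its underside on the bench; z up, its -x side towards the robot. Its three keys stand in a row along its own y, 30 mm on the robot's side of its centre. A small jar stands on the rear part of its top.
- start_left_base: Fixed steel collar (diameter 32 mm, 9 mm high) of the left start key, on the console's top. Origin: centre of its underside, 40 mm above the bench.
- start_right_base: The same collar of the right start key. The two are 58 to 70 mm apart, centre to centre.
- start_left_top (a point): Centre of the top of the left (console's +y) start key: a flat round black cap, 26 mm in diameter, standing 20 mm above the console's top (60 mm above the bench) when up. It moves with the cap.
- start_right_top (a point): Centre of the top of the right (console's -y) start key, the same.
- start_left (a joint): Travel of the left start key, m: 0 up, 0.007 fully down against a hard stop. The spring needs about 1.2 N to begin and 4 N to be fully down; it comes back up when let go. It counts as down beyond 0.005.
- start_right (a joint): Travel of the right start key, the same.
- pause_key (a joint): Travel of the low square key between the start keys, m: 0 up, 0.004 down. Not to be pressed.
- pause_key_top (a point): Centre of the top of the low square key (16 mm square, 10 mm above the console's top, so 10 mm lower than the round ones), midway between the start keys within a few mm.
- flux_jar: Bystander: closed amber jar, 36 mm wide, 36 mm high, on the rear part of the console's top, over 70 mm behind the row of keys. Origin: centre of its underside.
- driver: Bystander: screwdriver 160 mm long lying between tester and console. Origin: under its middle.
- spool: Bystander: metal solder spool, 60 mm wide, 42 mm high, beyond the work. Origin: centre of its underside.
- parts_tray: Bystander: white divided parts tray, 120 x 90 x 28 mm, at the far left. Origin: centre of its underside.
- rinse_bottle: Bystander: white bottle, 52 mm wide, 130 mm high, at the far right. Origin: centre of its underside.
- multimeter: Bystander: blue hand multimeter lying flat, 150 x 75 x 38 mm, at the far right. Origin: centre of its underside.
- heat_sink: Bystander: finned aluminium heat sink, 40 x 40 x 25 mm, at the far left. Origin: centre of its underside.
Not all that is in view belongs to the job. Leave any purple or red look-alike of the cassette alone.

How it is judged:
By the outcome, as a careful person would: the job done as asked, in the order asked, and still so for the second after the job is handed in, with the robot touching nothing.
It also fails if it takes over 54 s, if anything falls off the work surface, if the arm or the gripper's body presses on something with over 40 N, if the wrist force passes 120 N, or if a joint passes its speed limit or range.

## Working session

There is one attempt and no reset: what is moved stays moved. The work goes in short steps, Python scripts to look and compute and a tool call to move; the robot and the scene stay as the last step left them, time stands still between calls to the robot, and variables do not carry over. Pictures are saved under pics/ and viewed, at most 10 in all, crops included, and the job is handed in when it is done.

Besides the shell and the picture viewer there is one more tool, called after "Emit:" as name(argument=value, ...) on one line, values as JSON. carry_out: Moves the arm, as the interface text tells. Its arguments: {"type":"object","properties":{"steps":{"type":"array","items":{"type":"array","items":{"type":"array","items":{"type":"number"}}}},"hand":{"type":"number"},"squeeze":{"type":"number"}},"required":["steps"]}

```bash
mkdir -p pics; ls; python3 - <<'E'
from bench import r
import cv2,numpy as np
s=r.read_state();print({k:np.round(v,3) for k,v in s.items()})
for n in("scene","top"):
    cv2.imwrite(f"pics/{n}0.png",r.camera(n)[:,:,::-1])
    p=r.camera_params(n);print(n,{k:np.round(v,4).tolist() for k,v in p.items()})
a=cv2.imread("pics/top0.png");cv2.imwrite("pics/top0b.png",cv2.resize(a,(800,600),interpolation=cv2.INTER_CUBIC))
E
```

```text
pics
{'time': np.float64(0.0), 'joint_positions': array([ 1.24 ,  0.333, -0.065,  1.461,  0.022,  1.35 , -0.088]), 'joint_vel': array([ 0.002,  0.   ,  0.001,  0.001,  0.001,  0.001, -0.001]), 'joint_torque': array([ 0.0000e+00, -6.2326e+01,  2.5000e-02, -3.8990e+01, -6.1000e-02,
        4.0000e-02,  0.0000e+00]), 'ee_pos': array([ 0.189, -0.595,  0.222]), 'eef_rot': array([ 0.988,  0.153, -0.   , -0.001]), 'ft_force': array([-0.677, -1.039,  0.24 ]), 'torque': array([-0.013, -0.051, -0.015]), 'grip_force': np.float64(0.0), 'width': np.float64(0.087)}
scene {'fx': 485.3424, 'fy': 485.3424, 'cx': 254.3912, 'cy': 183.651, 'D': [0.0213, 0.0, 0.0, 0.0, 0.0], 'view': [[0.2932, 0.956, -0.0082, -0.1614], [-0.5905, 0.1878, 0.7849, 0.2489], [0.7519, -0.2253, 0.6196, -1.6161], [0.0, 0.0, 0.0, 1.0]]}
top {'fx': 477.4595, 'fy': 477.4595, 'cx': 254.3572, 'cy': 188.1806, 'D': [-0.1614, 0.0, 0.0, 0.0, 0.0], 'view': [[-0.0222, -0.9998, 0.0008, 0.0169], [0.9982, -0.0221, 0.0551, -0.4962], [-0.0551, 0.002, 0.9985, -1.4721], [0.0, 0.0, 0.0, 1.0]]}
```

View pics/top0b.png

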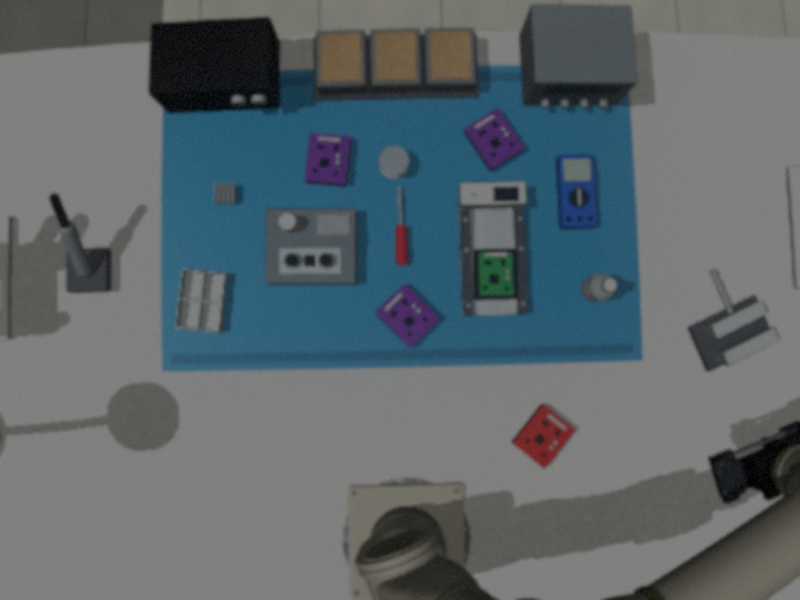

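View pics/scene0.png

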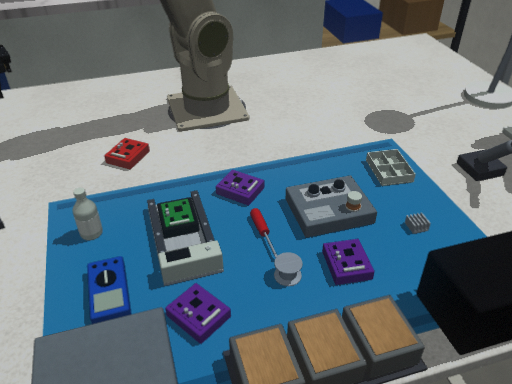

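The top view shows the tester on the right, with its block at (493,194) and the green board at (495,273). The console is on the left, with its keys at about (292,260) and (326,260) in the 800-px picture. The driver lies between them, and purple look-alikes are nearby.

```bash
cat > h.py <<'E'
import numpy as np,cv2
def ray(p,uv):
    K=np.array([[p["fx"],0,p["cx"]],[0,p["fy"],p["cy"]],[0,0,1.]])
    q=cv2.undistortPoints(np.array(uv,float).reshape(-1,1,2),K,np.array(p["D"],float)).reshape(-1,2)
    V=np.array(p["view"]);d=np.c_[q[:,0],-q[:,1],-np.ones(len(q))]@V[:3,:3]
    return -V[:3,:3].T@V[:3,3],d
def plane(p,uv,z):
    o,d=ray(p,uv);return o+d*((z-o[2])/d[:,2])[:,None]
def proj(p,X):
    K=np.array([[p["fx"],0,p["cx"]],[0,p["fy"],p["cy"]],[0,0,1.]])
    V=np.array(p["view"]);c=np.atleast_2d(X)@V[:3,:3].T+V[:3,3]
    c=c*[1,-1,-1];return cv2.projectPoints(c,np.zeros(3),np.zeros(3),K,np.array(p["D"],float))[0].reshape(-1,2)
E
python3 - <<'E'
from bench import r
from h import *
a=cv2.imread("pics/top0.png");p=r.camera_params("top")
hsv=cv2.cvtColor(a,cv2.COLOR_BGR2HSV)
m=cv2.inRange(hsv,(45,90,40),(80,255,255));m[:, :270]=0
c=max(cv2.findContours(m,0,2)[0],key=cv2.contourArea);R=cv2.minAreaRect(c)
print("board",R);print(plane(p,cv2.boxPoints(R),.039).round(4))
# dark blobs on console (white panel)
g=cv2.cvtColor(a,cv2.COLOR_BGR2GRAY);x0,y0=176,156
m=((g[y0:178,x0:220]<55)*255).astype(np.uint8)
for c in cv2.findContours(m,0,2)[0]:
    if cv2.contourArea(c)>6:
        (u,v),_,_=R=cv2.minAreaRect(c);print("blob",R,plane(p,[u+x0,v+y0],.06).round(4))
# non-blue blocks: console, tester
nb=((cv2.inRange(hsv,(90,120,0),(115,255,255))==0)*255).astype(np.uint8);nb=cv2.morphologyEx(nb,cv2.MORPH_OPEN,np.ones((3,3)))
for c in cv2.findContours(nb[60:225,110:400],0,2)[0]:
    if cv2.contourArea(c)>150:
        R=cv2.minAreaRect(c+[110,60]);print(np.round(R[0],1),np.round(R[1],1),round(R[2],2),plane(p,cv2.boxPoints(R),.04).round(3).tolist())
A=cv2.resize(a[125:190,165:235],None,fx=5.7,fy=5.7,interpolation=2);B=cv2.resize(a[110:207,285:345],None,fx=5.7,fy=5.7,interpolation=2)
o=np.zeros((560,800,3),np.uint8);o[:A.shape[0],:A.shape[1]]=A;o[:B.shape[0],420:420+B.shape[1]]=B
cv2.imwrite("pics/c1.png",cv2.convertScaleAbs(o,alpha=1.6))
E
```

```text
board ((317.0, 175.0), (28.0, 24.0), 90.0)
[[ 0.5753 -0.1517  0.039 ]
 [ 0.5738 -0.226   0.039 ]
 [ 0.4874 -0.2232  0.039 ]
 [ 0.4891 -0.1492  0.039 ]]
blob ((21.5, 10.5), (5.0, 5.0), 90.0) [[0.5634 0.1768 0.06  ]]
blob ((32.5, 9.999999046325684), (6.363960266113281, 6.363960266113281), 45.0) [[0.5642 0.1433 0.06  ]]
blob ((10.5, 10.0), (6.0, 7.0), 90.0) [[0.5658 0.2103 0.06  ]]
[260.3 201.8] [32.5 27.6] 45.0 [[0.46, 0.054, 0.04], [0.518, -0.007, 0.04], [0.446, -0.076, 0.04], [0.388, -0.015, 0.04]]
[383.5 183.5] [17. 23.] 90.0 [[0.528, -0.359, 0.04], [0.526, -0.432, 0.04], [0.473, -0.43, 0.04], [0.475, -0.357, 0.04]]
[128.3 192.3] [31.4 40.5] 6.34 [[0.435, 0.453, 0.04], [0.56, 0.438, 0.04], [0.546, 0.339, 0.04], [0.423, 0.354, 0.04]]
[198.5 157. ] [48. 59.] 90.0 [[0.672, 0.267, 0.04], [0.667, 0.083, 0.04], [0.519, 0.086, 0.04], [0.523, 0.268, 0.04]]
[256.5 144.5] [51.  9.] 90.0 [[0.709, 0.008, 0.04], [0.709, -0.019, 0.04], [0.55, -0.016, 0.04], [0.551, 0.012, 0.04]]
[143.  123.5] [13. 14.] 90.0 [[0.726, 0.371, 0.04], [0.724, 0.326, 0.04], [0.683, 0.326, 0.04], [0.685, 0.371, 0.04]]
[
[... 256 characters left out ...]
1. 20.] 90.0 [[0.792, 0.038, 0.04], [0.791, -0.024, 0.04], [0.724, -0.023, 0.04], [0.726, 0.039, 0.04]]
[209.5 101.4] [27.1 32.1] 5.71 [[0.723, 0.187, 0.04], [0.825, 0.176, 0.04], [0.814, 0.092, 0.04], [0.712, 0.103, 0.04]]
[316.   88.5] [32.4 27.2] 56.31 [[0.823, -0.13, 0.04], [0.87, -0.203, 0.04], [0.783, -0.257, 0.04], [0.736, -0.184, 0.04]]
[367.   64.5] [ 9. 64.] 90.0 [[0.894, -0.258, 0.04], [0.895, -0.465, 0.04], [0.865, -0.463, 0.04], [0.865, -0.256, 0.04]]
[253.  62.] [  4. 104.] 90.0 [[0.903, 0.165, 0.04], [0.895, -0.162, 0.04], [0.882, -0.162, 0.04], [0.89, 0.165, 0.04]]
[159.  64.] [ 8. 26.] 90.0 [[0.909, 0.34, 0.04], [0.906, 0.257, 0.04], [0.88, 0.257, 0.04], [0.883, 0.34, 0.04]]
```

View pics/c1.png

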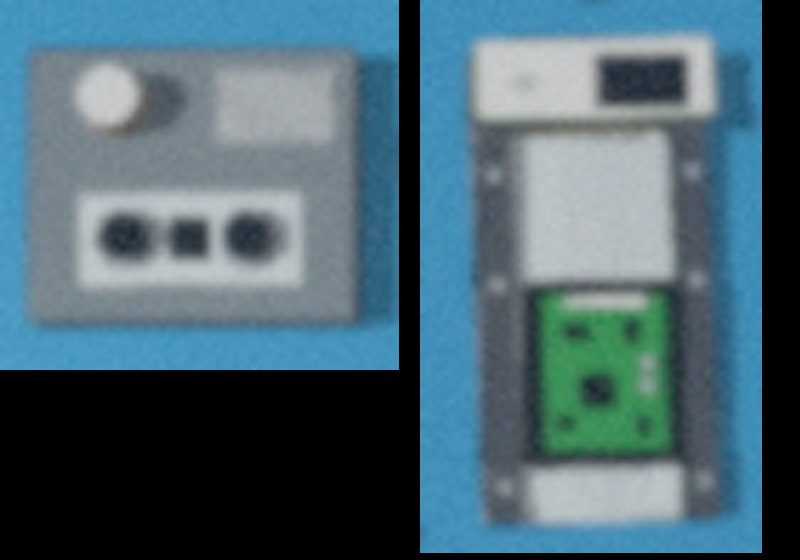

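The keys are about 67 mm apart near x=0.565 with the jar well behind them, and the cassette's near edge is at about x=0.482. I'll move over the tester's near end and refine with the wrist camera.

Emit:
carry_out(steps=[[[30.5,-33.3,-7,0,0,0.308],[30.5,-33.3,-7,0,0,0.308],[30.5,-33.3,-7,0,0,0.308],[30.5,-33.3,-7,0,0,0.308],[30.5,-33.3,-7,0,0,0.308],[30.5,-33.3,-7,0,0,0.308],[30.5,-33.3,-7,0,0,0.308],[30.5,-33.3,-7,0,0,0.308],[30.5,-33.3,-7,0,0,0.308],[30.5,-33.3,-7,0,0,0.308],[30.5,-33.3,-7,0,0,0.308],[30.5,-33.3,-7,0,0,0.308],[30.5,-33.3,-7,0,0,0.308],[30.5,-33.3,-7,0,0,0.308],[30.5,-33.3,-7,0,0,0.308],[30.5,-33.3,-7,0,0,0.308]]], hand=0.17)

```text
time: 1.43
ee_pos: [0.3785, -0.1869, 0.2922]
eef_rot: [1.0, -0.001, -0.0, -0.0]
ft_force: [0.2, 0.0, -0.7]
width: 0.0363
grip_force: 0.0
```

```bash
python3 - <<'E'
from bench import r
from h import *
import pickle
s=r.read_state();print({k:np.round(s[k],4).tolist() for k in("time","ee_pos","eef_rot","width","ft_force","joint_positions")})
p=r.camera_params("wrist");a=r.camera("wrist")[:,:,::-1];pickle.dump(p,open("w1.pkl","wb"))
V=np.array(p["view"]);print(p["fx"],(-V[:3,:3].T@V[:3,3]).round(3),V[:3,:3].round(3).tolist())
cv2.imwrite("pics/w1.png",a)
E
```

```text
{'time': 1.4333, 'ee_pos': [0.3785, -0.1869, 0.2922], 'eef_rot': [1.0, -0.0012, -0.0003, -0.0002], 'width': 0.0363, 'ft_force': [0.1567, 0.009, -0.7284], 'joint_positions': [0.8254, -0.1362, -0.4229, 1.8179, -0.0563, 1.449, -1.1603]}
269.0485236889384 [ 0.46  -0.187  0.453] [[-0.003, -1.0, -0.001], [0.954, -0.002, -0.299], [0.299, -0.002, 0.954]]
```

View pics/w1.png

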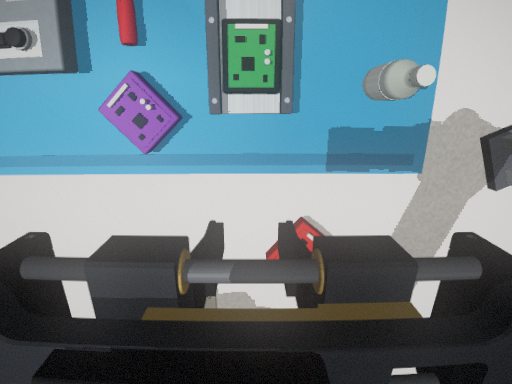

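The wrist view shows the cassette's near edge at v≈94 (u 223–281), rails at u≈208–222 and 281–295, and the purple decoy to the left. I'll cast these edges onto their planes.

```bash
python3 - <<'E'
from h import *
import pickle
p=pickle.load(open("w1.pkl","rb"));a=cv2.imread("pics/w1.png");hsv=cv2.cvtColor(a,cv2.COLOR_BGR2HSV);g=cv2.cvtColor(a,cv2.COLOR_BGR2GRAY)
blue=cv2.inRange(hsv,(90,120,40),(115,255,255))>0
L=[];Rr=[]
for v in range(8,108,4):
    u=np.where(blue[v,:250])[0].max()+.5;w=np.where(blue[v,255:340])[0].min()+255-.5;L.append([u,v]);Rr.append([w,v])
for z in(.03,):
  l=plane(p,L,z);q=plane(p,Rr,z)
  print(z,"yawL,R",np.polyfit(l[:,0],l[:,1],1),np.polyfit(q[:,0],q[:,1],1),"width",np.median(l[:,1]-q[:,1]))
m=cv2.inRange(hsv,(45,90,40),(80,255,255));c=max(cv2.findContours(m,0,2)[0],key=cv2.contourArea);R=cv2.minAreaRect(c)
print("board",R,plane(p,cv2.boxPoints(R),.039).round(4).tolist())
for u in(235,252,268):
    print(u,g[82:120,u].tolist())
print("row60",g[60,200:302].tolist())
for v in (93,94,95,112,113,114): print(v,plane(p,[252,v],.038).round(4),plane(p,[252,v],.01).round(4))
E
```

```text
0.03 yawL,R [ 0.00373912 -0.125542  ] [ 0.00594597 -0.25284263] width 0.12617766978289222
board ((251.0, 55.5), (63.0, 48.0), 90.0) [[0.5705, -0.1549, 0.039], [0.5703, -0.2211, 0.039], [0.4871, -0.2227, 0.039], [0.4872, -0.153, 0.039]]
235 [134, 135, 134, 137, 130, 110, 70, 71, 72, 67, 60, 108, 182, 208, 207, 207, 208, 206, 207, 208, 207, 207, 207, 207, 209, 209, 209, 208, 208, 208, 210, 170, 153, 150, 151, 151, 150, 151]
252 [136, 137, 135, 136, 132, 105, 68, 66, 69, 68, 66, 105, 180, 203, 204, 203, 203, 203, 205, 205, 205, 204, 206, 204, 204, 204, 203, 204, 204, 207, 204, 148, 148, 149, 149, 148, 151, 150]
268 [134, 133, 134, 134, 131, 103, 65, 67, 66, 66, 62, 73, 169, 201, 203, 201, 202, 203, 202, 202, 202, 200, 201, 201, 202, 203, 202, 203, 202, 201, 196, 137, 145, 146, 146, 147, 148, 145]
row60 [149, 150, 149, 148, 147, 149, 145, 115, 108, 107, 104, 107, 108, 109, 106, 103, 104, 106, 97, 74, 104, 121, 96, 64, 67, 65, 68, 74, 120, 136, 135, 135, 136, 137, 133, 136, 135, 135, 137, 133, 135, 107, 70, 66, 67, 61, 65, 64, 63, 63, 66, 60, 62, 66, 91, 135, 136, 135, 133, 137, 135, 136, 137, 139, 169, 205, 201, 200, 201, 189, 125, 124, 125, 134, 117, 67, 68, 65, 65, 65, 55, 61, 87, 102, 106, 104, 103, 105, 105, 101, 105, 105, 102, 92, 100, 105, 102, 107, 104, 104, 106, 133]
93 [[ 0.4788 -0.1893  0.038 ]] [[ 0.4801 -0.1894  0.01  ]]
94 [[ 0.4774 -0.1893  0.038 ]] [[ 0.4786 -0.1894  0.01  ]]
95 [[ 0.476  -0.1893  0.038 ]] [[ 0.4771 -0.1894  0.01  ]]
112 [[ 0.4518 -0.1893  0.038 ]] [[ 0.4513 -0.1894  0.01  ]]
113 [[ 0.4504 -0.1893  0.038 ]] [[ 0.4497 -0.1894  0.01  ]]
114 [[ 0.4489 -0.1893  0.038 ]] [[ 0.4482 -0.1894  0.01  ]]
```

The tester's centreline is at y≈-0.187 with a yaw of about 0.005. Its near edge is at x=0.450 and the cassette face at 0.479, so home means the face at about 0.565, a push of about 86 mm. I'll go down behind it.

Emit:
carry_out(steps=[[[7,0,4,0,0,0],[7,0,8,0,0,0],[7,0,12,0,0,0],[7,0,16,0,0,0],[7,0,20,0,0,0],[7,0,23,0,0,0],[7,0,25,0,0,0],[7,0,26.5,0,0,0],[7,0,27.3,0,0,0],[7,0,27.3,0,0,0],[7,0,27.3,0,0,0],[7,0,27.3,0,0,0]]])

```text
time: 2.48
ee_pos: [0.4501, -0.1865, 0.0209]
eef_rot: [1.0, -0.0, 0.001, 0.001]
ft_force: [0.0, -0.4, 0.4]
width: 0.0362
grip_force: 0.0
```

Emit:
carry_out(steps=[[[1,0,0,0,0,0],[1.6,0,0,0,0,0],[2,0,0,0,0,0],[2.5,0,0,0,0,0],[3,0,0,0,0,0],[3.5,0,0,0,0,0],[4,0,0,0,0,0],[4.5,0,0,0,0,0],[5,0,0,0,0,0],[5.5,0,0,0,0,0],[6,0,0,0,0,0],[6.5,0,0,0,0,0],[7,0,0,0,0,0],[7.5,0,0,0,0,0],[8,0,0,0,0,0],[8.5,0,0,0,0,0],[9,0,0,0,0,0],[9.3,0,0,0,0,0],[9.6,0,0,0,0,0]]])

```text
time: 4.07
ee_pos: [0.5455, -0.1858, 0.0195]
eef_rot: [1.0, -0.0, -0.0, -0.0]
ft_force: [-3.0, -0.4, 1.7]
width: 0.0359
grip_force: 1.6
```

Emit:
carry_out(steps=[[[0.2,0,0,0,0,0],[0.4,0,0,0,0,0],[0.6,0,0,0,0,0],[0.8,0,0,0,0,0]]])

```text
time: 4.4
ee_pos: [0.5533, -0.186, 0.0196]
eef_rot: [1.0, -0.0, 0.0, 0.0]
ft_force: [-3.0, 0.5, 0.6]
width: 0.036
grip_force: 1.2
```

Emit:
carry_out(steps=[[[0.15,0,0,0,0,0],[0.3,0,0,0,0,0],[0.45,0,0,0,0,0]]])

```text
time: 4.65
ee_pos: [0.5545, -0.186, 0.0193]
eef_rot: [1.0, -0.0, -0.004, -0.0]
ft_force: [-24.0, 2.3, 19.7]
width: 0.0359
grip_force: 12.0
```

Contact came at x=0.5545 with 24 N, within 1 mm of the prediction. I'll back off, rise, and cross to the console.

Emit:
carry_out(steps=[[[-1,0,0,0,0,0],[-3,0,0,0,0,0],[-5,0,-1,0,0,0],[-7,0,-4,0,0,0],[-8.5,0,-8,0,0,0],[-8.5,-1,-12,0,0,0],[-8.5,-4,-16,0,0,0],[-8.5,-8,-18,0,0,0],[-8.5,-12,-18,0,0,0],[-8.5,-16,-18,0,0,0],[-8.5,-20,-18,0,0,0],[-8.5,-24,-18,0,0,0],[-8.5,-28,-18,0,0,0],[-8.5,-32,-18,0,0,0],[-8.5,-36.3,-18,0,0,0],[-8.5,-36.3,-18,0,0,0],[-8.5,-36.3,-18,0,0,0],[-8.5,-36.3,-18,0,0,0],[-8.5,-36.3,-18,0,0,0]]], hand=-0.2)

```text
time: 6.23
ee_pos: [0.4732, 0.1758, 0.1995]
eef_rot: [1.0, -0.001, 0.0, 0.0]
ft_force: [-0.7, -1.1, -0.1]
width: 0.0519
grip_force: 0.0
```

```bash
python3 - <<'E'
from bench import r
from h import *
import pickle
s=r.read_state();print({k:np.round(s[k],4).tolist() for k in("time","ee_pos","eef_rot","width","ft_force")})
p=r.camera_params("wrist");a=r.camera("wrist")[:,:,::-1];pickle.dump(p,open("w2.pkl","wb"))
cv2.imwrite("pics/w2.png",a)
t=r.camera("top")[:,:,::-1].copy();pt=r.camera_params("top");cv2.imwrite("pics/top1.png",t)
m=cv2.inRange(cv2.cvtColor(t,cv2.COLOR_BGR2HSV),(45,90,40),(80,255,255));m[:, :270]=0
c=max(cv2.findContours(m,0,2)[0],key=cv2.contourArea);R=cv2.minAreaRect(c);print(R,plane(pt,cv2.boxPoints(R),.039).round(4).tolist())
B=cv2.resize(t[110:207,285:345],None,fx=4,fy=4,interpolation=2)
o=np.zeros((388,760,3),np.uint8);o[:384,:512]=a;o[:,515:755]=cv2.convertScaleAbs(B,alpha=1.6);cv2.imwrite("pics/c2.png",o)
E
```

```text
{'time': 6.2333, 'ee_pos': [0.4732, 0.1758, 0.1995], 'eef_rot': [1.0, -0.001, 0.0002, 0.0002], 'width': 0.0519, 'ft_force': [-0.7061, -1.1118, -0.1388]}
((315.851806640625, 147.88803100585938), (28.967178344726562, 23.402053833007812), 87.27368927001953) [[0.6594, -0.1495, 0.039], [0.6616, -0.2224, 0.039], [0.5714, -0.2235, 0.039], [0.5694, -0.151, 0.039]]
```

View pics/c2.png

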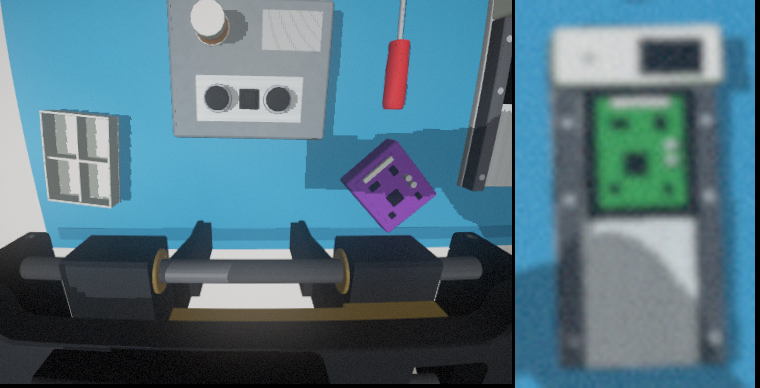

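The cassette is seated against the white block with no gap. In the wrist view the caps are at (217,98) and (278,98), the square key at (249,99), and the fingertips at (207,228) and (297,228).

```bash
python3 - <<'E'
from h import *
import pickle
p=pickle.load(open("w2.pkl","rb"));a=cv2.imread("pics/w2.png");g=cv2.cvtColor(a,cv2.COLOR_BGR2GRAY)
hsv=cv2.cvtColor(a,cv2.COLOR_BGR2HSV)
for T in(50,70,90):
  m=((g[70:128,190:308]<T)*255).astype(np.uint8)
  for c in cv2.findContours(m,0,2)[0]:
    if cv2.contourArea(c)>60:
      R=cv2.minAreaRect(c);u=R[0][0]+190;v=R[0][1]+70;print(T,round(u,1),round(v,1),np.round(R[1],1),plane(p,[[u,v]],.06).round(4),plane(p,[[u,v]],.05).round(4))
# panel / console edges yaw
m=cv2.inRange(hsv,(90,120,40),(115,255,255))[0:150,165:340]==0
e=[[u,np.where(m[100:150,u-165])[0].max()+100.5] for u in range(185,320,5)]
q=plane(p,e,.04);print("console near edge",np.polyfit(q[:,1],q[:,0],1),q[:,0].mean())
print("g row98",g[98,195:300].tolist());print("col217",g[75:125,217].tolist());print("col278",g[75:125,278].tolist())
s=np.array([.4732,.1758,.1995])
print("proj tips",proj(p,[s+[0,d,0] for d in(.041,.026,-.026,-.041)]).round(1).tolist())
cv2.imwrite("pics/f.png",cv2.resize(np.hstack([cv2.convertScaleAbs(a[72:125,190:310],alpha=1.8)]),None,fx=6,fy=6,interpolation=2))
E
```

```text
90 249.0 98.5 [19. 18.] [[0.5628 0.177  0.06  ]] [[0.5631 0.177  0.05  ]]
90 277.8 99.3 [22.6 23.3] [[0.562  0.1464 0.06  ]] [[0.5623 0.1454 0.05  ]]
90 216.8 97.7 [23.3 22.6] [[0.5637 0.2113 0.06  ]] [[0.564  0.2125 0.05  ]]
console near edge [0.01877058 0.51535117] 0.5186554647396706
g row98 [159, 187, 208, 207, 207, 208, 208, 208, 195, 156, 101, 78, 79, 84, 80, 77, 78, 80, 77, 76, 77, 75, 77, 75, 77, 75, 76, 78, 74, 75, 75, 72, 72, 77, 135, 140, 117, 145, 149, 149, 151, 151, 151, 151, 94, 77, 74, 71, 77, 70, 76, 76, 75, 78, 77, 78, 76, 74, 76, 73, 68, 71, 69, 78, 154, 202, 202, 198, 156, 194, 186, 89, 80, 75, 76, 75, 75, 76, 73, 73, 70, 73, 76, 69, 75, 76, 74, 70, 75, 68, 69, 70, 73, 69, 74, 101, 140, 149, 149, 150, 149, 149, 176, 198, 198]
col217 [190, 205, 205, 203, 205, 207, 207, 206, 179, 183, 169, 68, 75, 73, 78, 75, 73, 79, 74, 78, 73, 76, 74, 77, 79, 75, 76, 76, 77, 77, 76, 77, 76, 74, 71, 176, 187, 159, 201, 209, 209, 212, 209, 207, 208, 210, 161, 157, 157, 157]
col278 [153, 177, 201, 203, 200, 202, 205, 206, 201, 187, 178, 172, 69, 73, 73, 74, 75, 76, 72, 75, 73, 76, 70, 69, 72, 71, 72, 69, 73, 73, 72, 74, 71, 73, 75, 70, 144, 178, 156, 201, 205, 207, 208, 207, 203, 203, 202, 169, 155, 154]
proj tips [[188.4, 234.8], [210.9, 234.8], [289.4, 234.7], [311.9, 234.6]]
```

View pics/f.png

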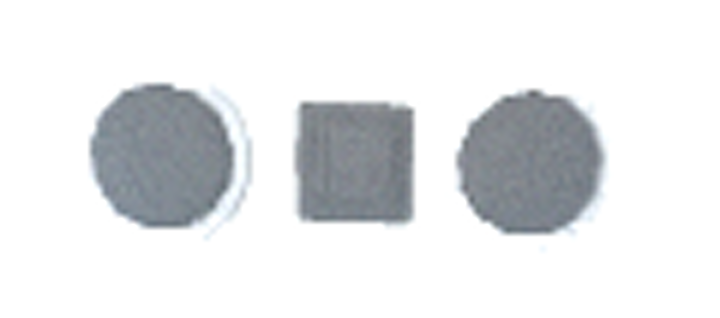

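The caps are at (0.5637,0.2113) and (0.5620,0.1464), 65 mm apart and within the stated range. The row's yaw is about -0.022 and its midpoint (0.563,0.179). I'll hover above them with the opening at 54 mm.

Emit:
carry_out(steps=[[[3,-0.3,2,0,0,0.022],[6,-0.3,4,0,0,0.022],[9,-0.3,6,0,0,0.022],[9,-0.3,9,0,0,0.022],[9,-0.3,11,0,0,0.022],[9,-0.3,12,0,0,0.022],[9,-0.3,12.4,0,0,0.022],[9,-0.3,12.4,0,0,0.022],[9,-0.3,12.4,0,0,0.022],[9,-0.3,12.4,0,0,0.022]]], hand=-0.24)

```text
time: 7.17
ee_pos: [0.5636, 0.1802, 0.0772]
eef_rot: [1.0, -0.011, 0.001, -0.0]
ft_force: [0.1, 0.0, 0.4]
width: 0.054
grip_force: 0.0
```

```bash
python3 - <<'E'
from bench import r
from h import *
s=r.read_state();print({k:np.round(s[k],4).tolist() for k in("time","ee_pos","eef_rot","width","ft_force")})
a=r.camera("wrist")[:,:,::-1];b=r.camera("scene")[:,:,::-1]
o=np.zeros((384,800,3),np.uint8);o[:,:400]=cv2.resize(a[130:290,160:350],(400,384));o[:,400:]=cv2.resize(b[120:270,240:410],(400,384));cv2.imwrite("pics/w3.png",cv2.convertScaleAbs(o,alpha=1.3))
E
```

```text
{'time': 7.1667, 'ee_pos': [0.5636, 0.1802, 0.0772], 'eef_rot': [0.9999, -0.0113, 0.0013, -0.0001], 'width': 0.054, 'ft_force': [0.1085, 0.0311, 0.4013]}
```

View pics/w3.png

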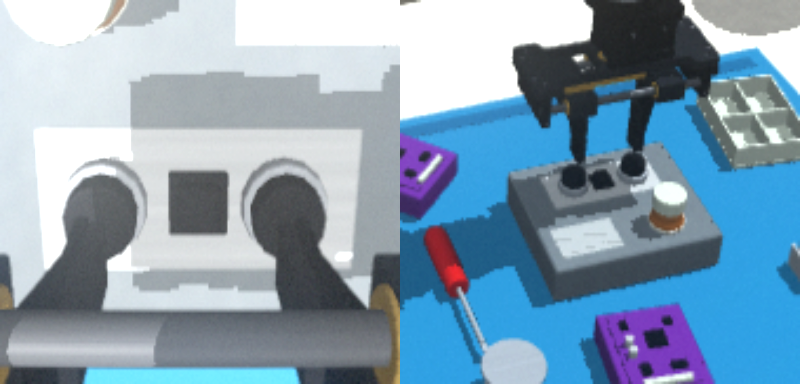

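Both fingertips are centred over the caps, clear of the square key. I'll press gradually.

Emit:
carry_out(steps=[[[0,0.1,0.6,0,0,0],[0,0.1,1.2,0,0,0],[0,0.1,1.5,0,0,0],[0,0.1,1.7,0,0,0],[0,0.1,1.9,0,0,0],[0,0.1,2.1,0,0,0],[0,0.1,2.3,0,0,0],[0,0.1,2.4,0,0,0],[0,0.1,2.4,0,0,0]]])

```text
time: 8.02
ee_pos: [0.5626, 0.1787, 0.0533]
eef_rot: [1.0, -0.011, -0.0, 0.001]
ft_force: [-9.5, -6.7, 22.6]
width: 0.0538
grip_force: 11.4
```

Emit:
carry_out(steps=[[[0,0,0.05,0,0,0],[0,0,0.05,0,0,0],[0,0,0.05,0,0,0],[0,0,0.05,0,0,0],[0,0,0.05,0,0,0],[0,0,0.05,0,0,0]]])

```text
time: 8.52
ee_pos: [0.5627, 0.1787, 0.0532]
eef_rot: [1.0, -0.011, 0.0, 0.001]
ft_force: [-12.3, -6.8, 27.5]
width: 0.054
grip_force: 13.8
```

```bash
python3 - <<'E'
from bench import r
from h import *
s=r.read_state();print({k:np.round(s[k],4).tolist() for k in("time","ee_pos","eef_rot","width","ft_force","torque","grip_force")})
a=r.camera("wrist")[:,:,::-1];b=r.camera("scene")[:,:,::-1]
o=np.zeros((384,800,3),np.uint8);o[:,:400]=cv2.resize(a[150:290,160:350],(400,384));o[:,400:]=cv2.resize(b[160:220,290:350],(400,384),interpolation=2);cv2.imwrite("pics/w4.png",cv2.convertScaleAbs(o,alpha=1.5))
E
```

```text
{'time': 8.5167, 'ee_pos': [0.5627, 0.1787, 0.0532], 'eef_rot': [0.9999, -0.0113, 0.0001, 0.0009], 'width': 0.054, 'ft_force': [-12.3446, -6.7924, 27.5484], 'torque': [-1.4871, 2.7779, 0.0497], 'grip_force': 13.8102}
```

View pics/w4.png

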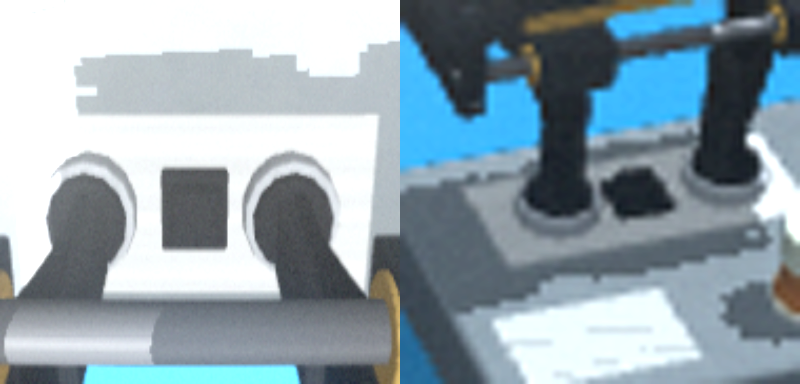

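Both caps are down almost to their collars. The wrist moment is explained by the side force, so the load is balanced and both keys are on their stops. Now I'll hold for over 3 s.

Emit:
carry_out(steps=[[[0,0,0,0,0,0],[0,0,0,0,0,0],[0,0,0,0,0,0],[0,0,0,0,0,0],[0,0,0,0,0,0],[0,0,0,0,0,0],[0,0,0,0,0,0],[0,0,0,0,0,0],[0,0,0,0,0,0],[0,0,0,0,0,0],[0,0,0,0,0,0],[0,0,0,0,0,0],[0,0,0,0,0,0],[0,0,0,0,0,0],[0,0,0,0,0,0],[0,0,0,0,0,0],[0,0,0,0,0,0],[0,0,0,0,0,0],[0,0,0,0,0,0],[0,0,0,0,0,0]]])

```text
time: 10.28
ee_pos: [0.5627, 0.1787, 0.0532]
eef_rot: [1.0, -0.011, 0.0, 0.001]
ft_force: [-12.3, -7.2, 27.7]
width: 0.0546
grip_force: 13.8
```

Emit:
carry_out(steps=[[[0,0,0,0,0,0],[0,0,0,0,0,0],[0,0,0,0,0,0],[0,0,0,0,0,0],[0,0,0,0,0,0],[0,0,0,0,0,0],[0,0,0,0,0,0],[0,0,0,0,0,0],[0,0,0,0,0,0],[0,0,0,0,0,0],[0,0,0,0,0,0],[0,0,0,0,0,0],[0,0,0,0,0,0],[0,0,0,0,0,0],[0,0,0,0,0,0],[0,0,0,0,0,0],[0,0,0,0,0,0],[0,0,0,0,0,0],[0,0,0,0,0,0],[0,0,0,0,0,0]]])

```text
time: 11.95
ee_pos: [0.5626, 0.1788, 0.0532]
eef_rot: [1.0, -0.011, 0.0, 0.001]
ft_force: [-12.1, -7.9, 27.5]
width: 0.0541
grip_force: 13.8
```

Emit:
carry_out(steps=[[[0,0,0,0,0,0],[0,0,0,0,0,0],[0,0,0,0,0,0],[0,0,0,0,0,0],[0,0,-0.3,0,0,0],[0,0,-0.8,0,0,0],[0,0,-1.5,0,0,0],[0,0,-3,0,0,0],[0,0,-6,0,0,0],[0,0,-9,0,0,0],[-3,0,-12,0,0,0],[-6,0,-15,0,0,0],[-9,0,-15,0,0,0],[-9,0,-15,0,0,0],[-9,0,-15,0,0,0],[-9,0,-15,0,0,0]]])

```text
time: 13.28
ee_pos: [0.4731, 0.1808, 0.2011]
eef_rot: [1.0, -0.011, 0.0, 0.0]
ft_force: [0.2, 0.2, 0.8]
width: 0.054
grip_force: 0.0
```

```bash
python3 - <<'E'
from bench import r
from h import *
a=r.camera("wrist")[:,:,::-1];t=r.camera("top")[:,:,::-1];pt=r.camera_params("top")
m=cv2.inRange(cv2.cvtColor(t,cv2.COLOR_BGR2HSV),(45,90,40),(80,255,255));m[:, :270]=0
c=max(cv2.findContours(m,0,2)[0],key=cv2.contourArea);R=cv2.minAreaRect(c);print(R,plane(pt,[R[0]],.039).round(4))
B=cv2.resize(t[110:207,285:345],None,fx=4,fy=4,interpolation=2)
o=np.zeros((388,760,3),np.uint8);o[:384,:512]=a;o[:,515:755]=cv2.convertScaleAbs(B,alpha=1.6);cv2.imwrite("pics/c5.png",o)
E
```

```text
((315.9378662109375, 147.81907653808594), (28.74968147277832, 23.33612060546875), 86.98721313476562) [[ 0.6155 -0.1868  0.039 ]]
```

View pics/c5.png

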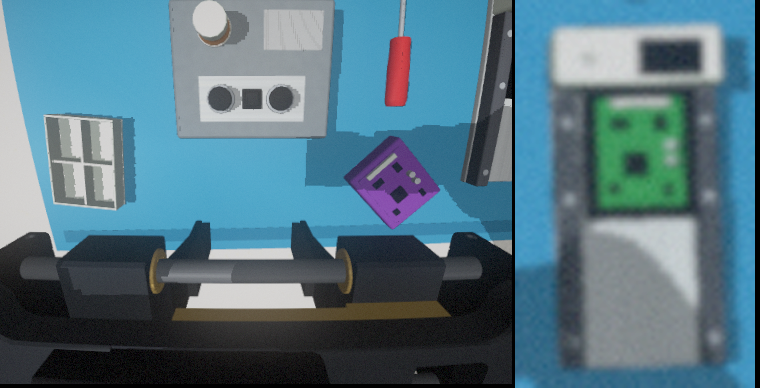

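The keys are back up at (220,98) and (281,98), the cassette is still against the block, and nothing else has moved. I'll hand the job in.

```bash
python3 -c "
from bench import r
print(r.close_job())"
```

```text
the job is handed in; nothing more can be done
None
```

I pushed the cassette home against the end block, held both start keys down together for more than 3 s and released them; the job is handed in, and the bench gave no verdict.

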